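Slide a projector lens under the curing lamp

TASK

On the headlamp bench, push the sheet-metal carrier, with the projector lens standing in it, along the bench and under the low bridge of the curing lamp until it is fully home against the end stop, then press the start button on top of the lamp all the way down. Only push: slide the carrier gently on the bench without lifting or tilting it, keep the lens upright in its nest and untouched by the robot, and do not press start before the carrier is home. Leave the can, screwdriver, bezel ring and jar where they are, and finish with the robot clear of everything.

Things in the scene. Friction and masses are not known exactly. Their poses are not given: they have to be found in the camera images.
- carrier: Loose folded aluminium tray, 200 mm (its x) by 110 mm (y), about 0.3 kg, the lens standing in it. Origin: middle of its underside; z up; the +x end goes in first. Floor 3 mm thick, flanges 12 mm high along the long sides, 8 mm at the +x end, push lip at the -x end. With the lens its load is centred at about x = +8 to +19 mm. Dry friction on the bench: 1.5 to 5 N to push.
- push_lip (a point): Middle of the outer face of the carrier's push lip, 15 mm above the bench. The lip is an upright wall, 30 mm high and 3 mm thick, across the whole -x end of the carrier (110 mm); this face is at carrier x = -100 mm. Axes as the carrier's.
- lens_center (a point): Centre, half-way up, of the projector lens: glass dome in a dark steel holder, 42 mm high, foot 54 mm in diameter, widest 72 mm, about 0.2 kg, z up its axis. It stands loose on the carrier's floor, top 45 mm above the bench, in a nest of four pins 7 mm tall around carrier x = +45 mm, y = 0, with 2.5 mm of play.
- station: Curing station fixed to the bench: lamp bridge on two side cheeks over two guide rails. Origin on the bench under the lamp's middle; z up; +x is the push-in direction. Lamp underside 52 mm above the bench (7 mm over the lens), lamp x -52 to +52, y -92 to +92 mm, top 112 mm high. Carrier home: its origin at x = -45, y = 0 mm, same yaw, its lip at x = -145 mm, still outside the rails.
- mouth (a point): Point on the bench midway between the mouths of the two guide rails, at station x = -140 mm, axes as the station's. Rails 12 mm high: inner faces here at about y = -78 and +78 mm, narrowing to -58 and +58 mm at station x = -100 mm and parallel from there to the end stop (3 mm of play each side of the carrier). Bare bench between them.
- end_stop (a point): Middle of the foot of the end stop's face, on the bench at station x = +55 mm, axes as the station's: a bar 16 mm high across the far end of the rails, which the carrier's +x end meets when it is fully home.
- start_top (a point): Middle of the top of the start button: round, grey, 28 mm in diameter, in a black collar, on the black control housing at the +y end of the lamp's top. About 133 mm above the bench, 9 mm above its collar. Pressed straight down: travel 5 mm, about 5 N when fully down; it springs back.
- start (a joint): Travel of the start button in m: 0 released, 0.005 fully down.
- can: Bystander: upright spray can, 54 mm in diameter, 170 mm high; origin under its middle.
- driver: Bystander: screwdriver lying on the bench, 200 mm long; origin on the bench under it, handle to its -x.
- bezel: Bystander: black bezel ring lying flat, 90 mm outside, 70 mm inside, 18 mm high; origin under its middle.
- jar: Bystander: small clear jar with black cap, 44 mm in diameter, 50 mm high; origin under its middle.
Mind the look-alikes: they are no part of the job. Of the things like the part that bears lens_center, leave any that is blue; of the rest the smaller one is meant. Leave any green look-alike of the carrier alone.

How it is judged:
By the outcome, as a careful person would: the job done as asked, in the order asked, and still so for the second after the job is handed in, with the robot touching nothing.
It also fails if it takes over 72 s, if anything falls off the work surface, if the arm or the gripper's body presses on something with over 40 N, if the wrist force passes 120 N, or if a joint passes its speed limit or range.

ROBOT

A 7-joint arm with a two-finger parallel gripper is mounted at the origin on the work surface. World frame = base frame: x ahead of the robot, y to its left, z up, the work surface at z = 0. Lengths are in mm, angles in rad, forces in N, time in s.
With the tool pointing down it reaches from about 400 to 875 mm from the base axis. Payload 4.4 kg.
Tool frame: the origin (TCP) lies on the centre line of the jaws, within the pads' length; the fingertips stand 25 mm ahead of it and the grasp point (between the pads) lies 6 mm ahead of it; x points along the fingers, y is the direction in which the jaws open and shut, and the axes are right-handed (so a half turn about x gives the same grasp; the last joint's range is limited). The gripper opens to 85 mm and grips with 20 to 120 N. Pads are 22 mm wide; open, the fingers measure 114 mm over their backs; the gripper's body (76 mm by 85 mm) begins 54 mm behind the grasp point. The pads swing forward as they close: fully open they stand 13 mm farther back than shut.
Start: joints at [1.077, 0.628, 0.038, 1.517, -0.027, 0.996, -0.02], TCP at [269.693, -591.425, 256.313] pointing down, gripper open.
Joint ranges: [-3.06, 3.06], [-0.37, 2.12], [-1.25, 1.32], [0.18, 2.47], [-1.1, 4.24], [0.23, 1.98], [-2.94, 2.94]. Speed limits (rad/s): [2.57, 2.57, 3.14, 3.14, 3.14, 3.14, 3.14].

INTERFACE

Orientations are given as [roll, pitch, yaw] about the fixed x, y, z axes, in that order (R = Rz(yaw) Ry(pitch) Rx(roll)).
In Python, from cell import * gives the robot as it stands. The module is installed in compiled form; this text tells all that it offers.
- The arm moves only by the tool jog_arm, never from a script. Its argument "series" is a list of rows, each a list of 3 entries, a list of its own where there are three numbers: the turn, a rotation vector about the tool's x, y, z in degrees, then the shift along the tool's x, y, z in mm, then the gripper's target within -1 to 1 (shut at 1, half-way at 0, fully open at -1). In form: [[[rx, ry, rz], [dx, dy, dz], hand], ...]. A call has 1 to 8 rows; each row shifts and turns the commanded pose from where the row before left it, along the tool's axes as they then stand; what a row does not reach is not made up. A row lasts 1/8 s, in which the tool goes at most 62.5 mm and 10.7 degrees, less where a joint would pass 70% of its speed; a pose out of reach is approached as far as the arm can. A call is refused whole if a number of a shift passes 62.5 or a number of a turn 10.7, either way. A call with a gripper value outside its range is refused whole. The fingers move at their own pace and stop on an object; the grip force is fixed at half the most. Time passes only in rows, so rows that do not move let the fingers close. It gives the time, the measured TCP pose, the force and the opening at its end, in the units of the state.
- read_state(): the state, without advancing time (a new reading comes with each control period).
- get_image(name): name is "side" or "top" or "wrist"; returns a dict with "img" (420x560x3 uint8, red, green, blue), "range_z" (420x560 float32, mm along the optical axis (not along the pixel's ray), 0 where there is no reading), "fovy" (degrees; the focal length in pixels is half the picture's height over the tangent of half this angle, whatever the lens; pixels are square), "cx", "cy" (the principal point, pixels), "k1" (the pictures are not rectified: a ray, as slopes to the right and down, at radius r is drawn at 1 + k1 r^2 times it, then the intrinsics apply), "cam_to_world" (4x4, takes a point from camera to world coordinates). Camera axes: x right, y up, looking along -z (the intrinsics and any distortion apply to the point x, -y, -z); pixel columns grow to the right and rows downward; lengths in mm; the calibration is good to about 2 mm. A picture is of the moment at which its call begins.
- finish_job(): hands the job in, once; it reports no verdict.
The state is a dict: "clock": time; "qpos": joint angles; "qd": joint speeds; "tau": joint torques, N m; "eef_pos": TCP position; "tool_rot": TCP orientation; "force": force on the tool from outside, world axes, zero at the start; "torque": the same for the moment, N m; "width": finger opening in mm.
Only numpy, scipy, OpenCV 4.12 (cv2) and the standard library are available. Lean on these libraries where they do the work, as an engineer would, in place of code of your own. Each camera call takes 0.05 s, during which the arm holds its last target. There are 200 camera calls.

## Working session

There is one attempt and no reset: what is moved stays moved. The work goes in short steps, Python scripts to look and compute and a tool call to move; the robot and the scene stay as the last step left them, time stands still between calls to the robot, and variables do not carry over. Pictures are saved under pics/ and viewed, about 8 in all and at most 12, crops included, and the job is handed in when it is done.

Besides the shell and the picture viewer there is one more tool, called after ">>>" as name([rows], argument=value, ...), one row to a line, values as JSON. jog_arm: Moves the arm, as the interface text tells. Its arguments: {"type":"object","properties":{"series":{"type":"array"}},"required":["series"]}

```bash
mkdir -p pics; cat > h.py <<'E'
from cell import *
import numpy as np, cv2, pickle
def grab(n,f):
    d=get_image(n); pickle.dump(d,open(f'{n}.pkl','wb')); cv2.imwrite('pics/'+f,d['img'][:,:,::-1]); return d
def world(d,u,v,z=None):
    "pixel -> world from depth map, or on plane z if given"
    f=d['img'].shape[0]/2/np.tan(np.radians(d['fovy'])/2)
    x,y=cv2.undistortPoints(np.array([[[u,v]]],float),np.array([[f,0,d['cx']],[0,f,d['cy']],[0,0,1]]),np.array([d['k1'],0,0,0,0.]))[0,0]
    T=np.array(d['cam_to_world']); r=T[:3,:3]@np.array([x,-y,-1]); o=T[:3,3]
    s=(z-o[2])/r[2] if z is not None else float(d['range_z'][int(round(v)),int(round(u))])
    return (o+s*r).round(1)
E
python3 - <<'E'
from h import *
for n in('top','side'):
    d=grab(n,n+'0.png'); print(n,d['fovy'],d['k1'],np.round(d['cam_to_world'],2).tolist())
s=read_state(); print(s)
E
```

```text
top 49.130068792593654 -0.0366562620510144 [[-0.02, 1.0, -0.08, 456.3], [-1.0, -0.02, -0.02, -40.92], [-0.02, 0.08, 1.0, 1285.24], [0.0, 0.0, 0.0, 1.0]]
side 55.55594327906805 -0.10760698972379426 [[-0.84, 0.42, -0.35, 109.27], [-0.55, -0.65, 0.52, 649.63], [-0.01, 0.63, 0.78, 1074.42], [0.0, 0.0, 0.0, 1.0]]
{'clock': 0.1, 'qpos': array([ 1.07720959,  0.62930045,  0.03844616,  1.5182323 , -0.02701526,
        0.99627847, -0.02003237]), 'qd': array([-8.03471428e-04, -2.65214969e-03, -4.46258609e-04, -2.52842223e-03,
        6.44830613e-05, -1.87750068e-03, -9.98726086e-04]), 'tau': array([ 4.05347877e-03, -5.64525139e+01,  1.23102453e+00, -1.93973690e+01,
        1.14176146e-02,  5.38817636e-03,  2.61167514e-05]), 'eef_pos': array([ 269.48414744, -590.96059636,  255.46209339]), 'tool_rot': array([-1.56681306,  1.56909561,  2.00252534]), 'force': array([-0.87640154,  0.58930542,  0.04448725]), 'torque': array([ 0.01377999,  0.00591761, -0.02794824]), 'width': 85.40256062140293}
```

View pics/top0.png

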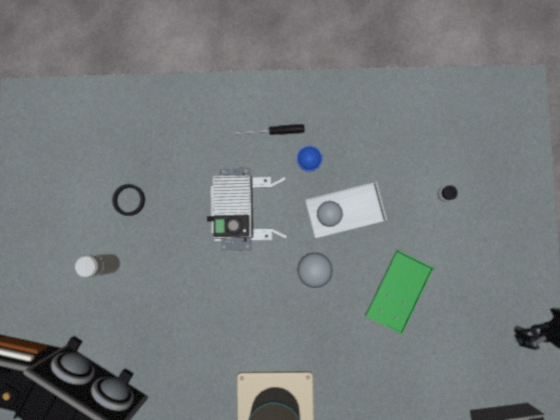

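View pics/side0.png

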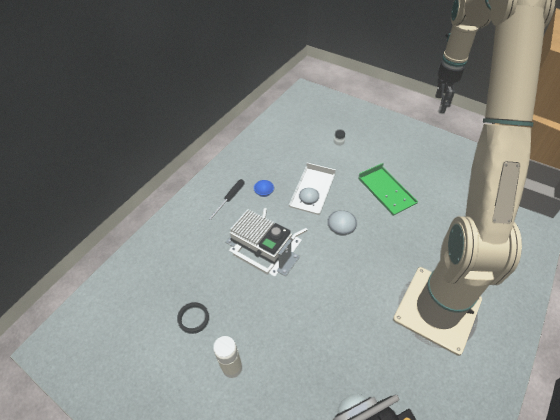

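The top view shows the silver carrier at about (345,210), with a small grey lens in it at (329,213). There are three lens-like things:
- the blue dome at (309,158), which is excluded by colour
- the large grey dome at (315,269), standing loose
- the smaller grey dome in the carrier at (329,213), which is the one meant

The green tray at (400,291) is a look-alike carrier. The station is at (232,208), with its mouth facing right. I'll confirm this in an enlarged crop.

```bash
python3 - <<'E'
from h import *
d=pickle.load(open('top.pkl','rb'))
c=d['img'][150:270,200:400,::-1]; cv2.imwrite('pics/crop1.png',cv2.resize(c,None,fx=4,fy=4,interpolation=cv2.INTER_CUBIC))
E
```

```text
(no output)
```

View pics/crop1.png

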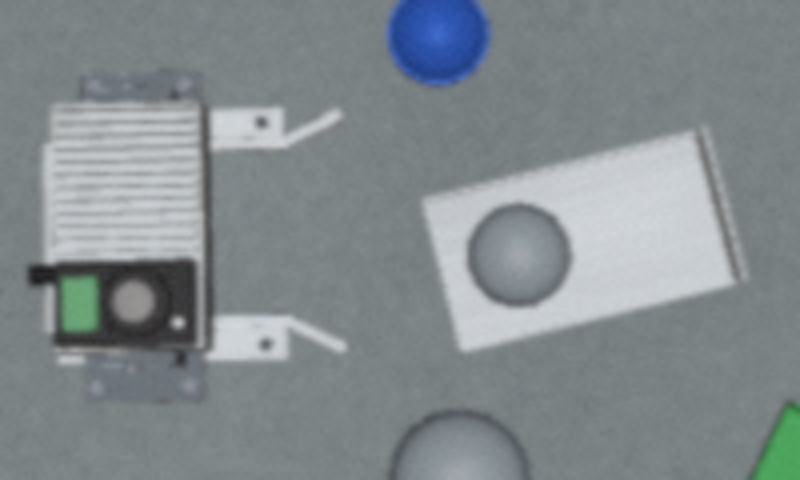

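```bash
python3 - <<'E'
from h import *
d=pickle.load(open('top.pkl','rb'))
P={'c+x a':(424,200,8),'c+x b':(462,352,8),'lip a':(705,128,30),'lip b':(745,282,30),'lens':(519,254,30),
'tip a':(341,118,12),'tip b':(345,346,12),'in a':(288,148,12),'in b':(290,318,12),'lamp tl':(52,104,112),'lamp tr':(204,104,112),'lamp br':(210,349,112),'btn':(134,301,133)}
for k,(x,y,z) in P.items():
    u,v=200+(x+.5)/4-.5,150+(y+.5)/4-.5
    print(k,world(d,u,v,z),world(d,u,v))
E
```

```text
c+x a [573.2 -93.6   8. ] [573.2 -93.7   7.6]
c+x b [ 467.  -117.5    8. ] [ 4.671e+02 -1.180e+02 -3.000e-01]
lip a [ 617.  -286.6   30. ] [ 616.9 -286.5   30.3]
lip b [ 510.7 -310.    30. ] [ 512.2 -317.    -2.6]
lens [ 532.9 -156.7   30. ] [ 532.2 -155.7   40.9]
tip a [631.5 -36.9  12. ] [631.5 -36.9  11.6]
tip b [472.6 -36.6  12. ] [472.6 -36.6  10.2]
in a [6.112e+02 5.000e-01 1.200e+01] [6.126e+02 8.000e-01 2.000e-01]
in b [492.7   1.1  12. ] [492.7   1.1  11.4]
lamp tl [630.8 149.4 112. ] [631.6 150.2 107. ]
lamp tr [628.7  50.9 112. ] [645.8  60.1  -4.6]
lamp br [471.   49.2 112. ] [471.6  52.9  64. ]
btn [501.7  95.  133. ] [501.6  94.7 135.5]
```

The crop confirms it: the small grey lens is in the silver tray, with the lip on the right at (705,128)–(745,282) and the +x end on the left. The station opens to the right, and the button is at crop (134,301).

The measured sizes agree with the given ones: tray about 198×109 mm, rail gap 119 mm, mouth 159 mm. The carrier origin is about (542,-202) at yaw 102.8°, and home is about (552,56) at yaw 90°.

The plan is to square the carrier with a side push near its front, then push on the lip.

```bash
cat >> h.py <<'E'
from scipy.spatial.transform import Rotation as Ro
def plan(target,ydir=None):
    s=read_state(); R=Ro.from_euler('xyz',s['tool_rot']).as_matrix()
    print('t',round(s['clock'],2),'tcp',s['eef_pos'].round(1),'w',round(s['width'],1),'F',s['force'].round(1),'\nR',R.round(3).tolist())
    if ydir is not None:
        x=np.array([0,0,-1.]); y=np.array(ydir,float); D=np.column_stack([x,y,np.cross(x,y)])
        print('turn deg',np.degrees(Ro.from_matrix(R.T@D).as_rotvec()).round(2)); R=D
    print('shift after turn',(R.T@(np.array(target)-s['eef_pos'])).round(1))
E
python3 - <<'E'
from h import *
plan([455,-147,150],[1,0,0]); plan([455,-147,150],[-1,0,0])
d=pickle.load(open('top.pkl','rb'))
for u,v in [(315,269),(305,269),(315,253),(315,286),(298,269),(332,269)]: print(u,v,world(d,u,v))
E
```

```text
t 0.1 tcp [ 269.5 -591.   255.5] w 85.4 F [-0.9  0.6  0. ] 
R [[-0.001, 0.415, -0.91], [0.002, -0.91, -0.415], [-1.0, -0.002, 0.0]]
turn deg [-6.549e+01 -6.000e-02  9.000e-02]
shift after turn [ 105.5  185.5 -444. ]
t 0.1 tcp [ 269.5 -591.   255.5] w 85.4 F [-0.9  0.6  0. ] 
R [[-0.001, 0.415, -0.91], [0.002, -0.91, -0.415], [-1.0, -0.002, 0.0]]
turn deg [1.1451e+02 1.0000e-01 6.0000e-02]
shift after turn [ 105.5 -185.5  444. ]
315 269 [ 383.5 -112.5   53.3]
305 269 [383.5 -86.1  46.8]
315 253 [ 425.2 -114.8   30.9]
315 286 [ 336.1 -112.9   26.2]
298 269 [382.7 -67.9  26.2]
332 269 [ 381.3 -159.8   30. ]
```

>>> jog_arm([
  [[-8.2, 0, 0], [0, 0, 0], 1],
  [[-8.2, 0, 0], [0, 0, 0], 1],
  [[-8.2, 0, 0], [0, 0, 0], 1],
  [[-8.2, 0, 0], [0, 0, 0], 1],
  [[-8.2, 0, 0], [0, 0, 0], 1],
  [[-8.2, 0, 0], [0, 0, 0], 1],
  [[-8.2, 0, 0], [0, 0, 0], 1],
  [[-8.1, 0, 0], [0, 0, 0], 1],
])

```text
clock: 1.1
eef_pos: [269.5, -591.2, 255.8]
tool_rot: [-2.673, 1.57, 2.044]
force: [-0.4, 0.7, -0.1]
width: 0.2
```

>>> jog_arm([
  [[0, 0, 0], [0, 0, -40], 1],
  [[0, 0, 0], [0, 10, -40], 1],
  [[0, 0, 0], [0, 20, -40], 1],
  [[0, 0, 0], [0, 20, -40], 1],
  [[0, 0, 0], [0, 20, -40], 1],
  [[0, 0, 0], [0, 20, -40], 1],
  [[0, 0, 0], [0, 20, -40], 1],
  [[0, 0, 0], [0, 20, -40], 1],
])

```text
clock: 2.1
eef_pos: [400.0, -270.0, 256.1]
tool_rot: [-2.115, 1.57, 2.597]
force: [0.3, 0.0, -0.4]
width: -0.4
```

```bash
python3 - <<'E'
from h import *
plan([453,-147,110],[1,0,0])
E
```

```text
t 2.1 tcp [ 400.  -270.   256.1] w -0.4 F [ 0.3  0.  -0.4] 
R [[-0.0, 1.0, -0.0], [0.0, -0.0, -1.0], [-1.0, -0.0, -0.0]]
turn deg [-0.   -0.01  0.02]
shift after turn [ 146.1   53.  -123. ]
```

>>> jog_arm([
  [[0, 0, 0], [10, 13, -30], 1],
  [[0, 0, 0], [25, 20, -30], 1],
  [[0, 0, 0], [30, 20, -30], 1],
  [[0, 0, 0], [30, 0, -33], 1],
  [[0, 0, 0], [31, 0, 0], 1],
  [[0, 0, 0], [0, 0, 0], 1],
])

```text
clock: 2.85
eef_pos: [451.1, -147.6, 128.7]
tool_rot: [-1.816, 1.566, 2.897]
force: [-0.0, 0.6, 0.5]
width: -0.2
```

```bash
python3 - <<'E'
from h import *
plan([453,-147,30],[1,0,0])
a=grab('wrist','w1.png')['img']; b=grab('top','t1.png')['img'][130:290,200:400]
cv2.imwrite('pics/m1.png',np.hstack([cv2.resize(a,(400,300)),cv2.resize(b,(375,300))])[:,:,::-1])
E
```

```text
t 2.85 tcp [ 451.1 -147.6  128.7] w -0.2 F [-0.   0.6  0.5] 
R [[-0.005, 1.0, 0.001], [0.001, 0.001, -1.0], [-1.0, -0.005, -0.001]]
turn deg [ 0.08 -0.07  0.28]
shift after turn [98.7  1.9 -0.6]
```

View pics/m1.png

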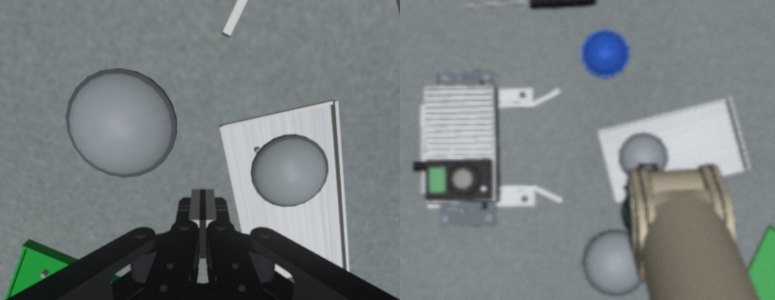

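The wrist view shows the shut fingers at (203,195), between the big grey dome at (120,122) and the carrier's side at about (235,190). It's clear to go down.

>>> jog_arm([
  [[0, 0, 0], [20, 0, 0], 1],
  [[0, 0, 0], [25, 0, 0], 1],
  [[0, 0, 0], [25, 0, 0], 1],
  [[0, 0, 0], [18, 0, 0], 1],
  [[0, 0, 0], [10, 0, 0], 1],
  [[0, 0, 0], [0, 0, 0], 1],
])

```text
clock: 3.7
eef_pos: [453.2, -149.2, 32.9]
tool_rot: [1.219, 1.57, -0.353]
force: [-0.9, -0.1, 0.2]
width: 0.2
```

>>> jog_arm([
  [[0, 0, 0], [0, 2, 0], 1],
  [[0, 0, 0], [0, 2, 0], 1],
  [[0, 0, 0], [0, 2, 0], 1],
  [[0, 0, 0], [0, 2, 0], 1],
])

```text
clock: 4.2
eef_pos: [460.9, -148.4, 32.5]
tool_rot: [1.373, 1.57, -0.198]
force: [0.1, 0.0, 0.5]
width: 0.2
```

```bash
python3 - <<'E'
from h import *
plan([453,-147,30],[1,0,0])
d=grab('wrist','w2.png')
E
```

```text
t 4.2 tcp [ 460.9 -148.4   32.5] w 0.2 F [0.1 0.  0.5] 
R [[0.0, 1.0, 0.0], [-0.0, 0.0, -1.0], [-1.0, 0.0, 0.0]]
turn deg [ 0.01  0.01 -0.03]
shift after turn [ 2.5 -7.9 -1.4]
```

View pics/w2.png

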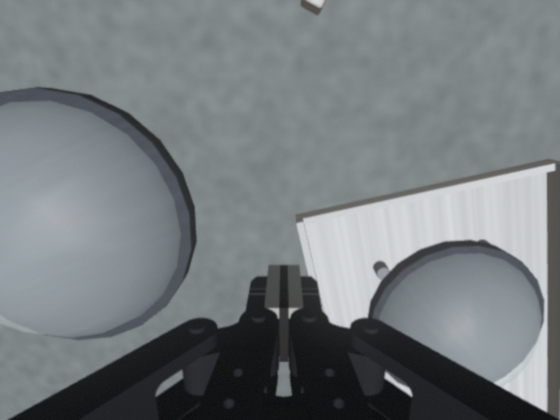

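The tip is beside the carrier's front side flange at (300,220) and has not touched it yet. I'll go 2.5 mm lower and push gently along +x.

>>> jog_arm([
  [[0, 0, 0], [2.5, 2, 0], 1],
  [[0, 0, 0], [0, 2, 0], 1],
  [[0, 0, 0], [0, 2, 0], 1],
  [[0, 0, 0], [0, 2, 0], 1],
])

```text
clock: 4.75
eef_pos: [463.1, -148.5, 30.1]
tool_rot: [-1.501, 1.56, -3.072]
force: [-11.8, 0.6, 18.3]
width: -0.3
```

>>> jog_arm([
  [[0, 0, 0], [0, 2, 0], 1],
  [[0, 0, 0], [0, 2, -0.3], 1],
  [[0, 0, 0], [0, 2, -0.3], 1],
  [[0, 0, 0], [0, 2, -0.3], 1],
  [[0, 0, 0], [0, 2, -0.3], 1],
])

```text
clock: 5.38
eef_pos: [467.7, -147.4, 30.0]
tool_rot: [-1.514, 1.55, -3.086]
force: [-17.8, 2.4, 25.5]
width: 0.4
```

```bash
cat >> h.py <<'E'
def edges(d):
    "white pixels at carrier: print top-view corners via min-area box"
E
python3 - <<'E'
from h import *
plan([453,-147,30])
a=grab('wrist','w3.png')['img']; b=grab('top','t3.png')['img'][130:290,200:400]
cv2.imwrite('pics/m3.png',np.hstack([cv2.resize(a,(400,300)),cv2.resize(b,(375,300))])[:,:,::-1])
E
```

```text
t 5.38 tcp [ 467.7 -147.4   30. ] w 0.4 F [-17.8   2.4  25.5] 
R [[-0.021, 1.0, -0.001], [-0.001, -0.001, -1.0], [-1.0, -0.021, 0.001]]
shift after turn [  0.4 -14.7  -0.3]
```

View pics/m3.png

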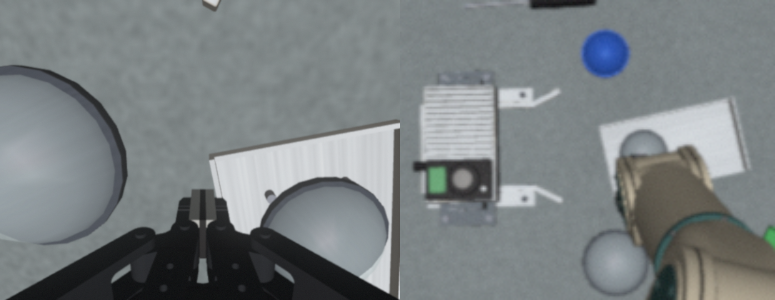

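The top view shows the carrier's front has already moved about 7 mm. The upward 25 N suggests the fingertip is bearing on the bench, or possibly the flange. I'll ease back and rise to check.

>>> jog_arm([
  [[0, 0, 0], [0, -6, 0], 1],
  [[0, 0, 0], [-1, -8, 0], 1],
  [[0, 0, 0], [-2, -3, 0], 1],
  [[0, 0, 0], [0, 0, 0], 1],
])

```text
clock: 5.98
eef_pos: [461.7, -147.2, 32.8]
tool_rot: [1.715, 1.571, 0.144]
force: [0.1, -0.7, -0.6]
width: 0.1
```

```bash
python3 - <<'E'
from h import *
plan([467,-147,33],[1,0,0])
d=grab('wrist','w4.png')
c=d['img'][180:330,200:400,::-1]; cv2.imwrite('pics/c4.png',cv2.resize(c,None,fx=3,fy=3))
for u,v in [(284,275),(284,290),(305,235),(320,225),(300,215),(330,180),(250,200),(335,300)]: print(u,v,world(d,u,v))
E
```

```text
t 5.97 tcp [ 461.7 -147.2   32.8] w 0.1 F [ 0.1 -0.7 -0.6] 
R [[0.0, 1.0, 0.0], [0.0, 0.0, -1.0], [-1.0, 0.0, -0.0]]
turn deg [ 0.   -0.   -0.01]
shift after turn [-0.2  5.3 -0.2]
284 275 [ 462.  -135.5   21.9]
284 290 [461.7 -70.  150.5]
305 235 [ 471.4 -126.5    0.5]
320 225 [ 477.8 -121.     2.8]
300 215 [ 4.691e+02 -1.174e+02 -4.000e-01]
330 180 [ 481.7 -101.5    0. ]
250 200 [ 447.1 -110.6   -0.7]
335 300 [ 486.  -158.3    2.8]
```

View pics/c4.png

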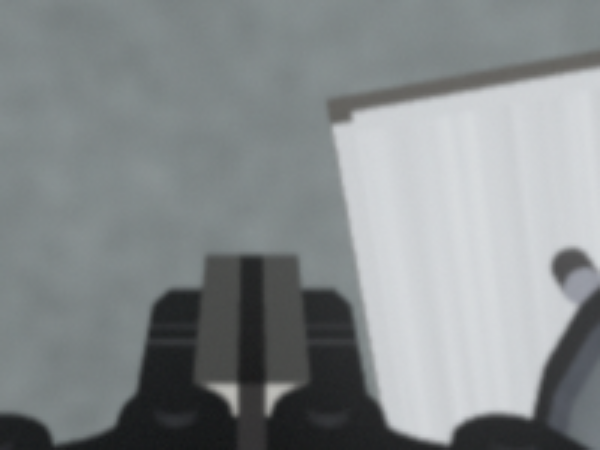

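>>> jog_arm([
  [[0, 0, 0], [1, 0, 0], 1],
  [[0, 0, 0], [1, 0, 0], 1],
  [[0, 0, 0], [1, 0, 0], 1],
  [[0, 0, 0], [0, 0, 0], 1],
])

```text
clock: 6.52
eef_pos: [461.6, -147.2, 29.7]
tool_rot: [-2.011, 1.571, 2.701]
force: [-1.5, -0.7, 0.2]
width: -0.2
```

```bash
python3 - <<'E'
from h import *
d=grab('wrist','w5.png')
for c,r in [(225,262),(225,290),(225,330),(165,298),(165,320),(165,350),(335,298),(335,320),(335,350),(175,293),(325,293),(160,400)]:
    u,v=200+c/3,180+r/3; print(c,r,world(d,u,v))
E
```

```text
225 262 [ 458.1 -135.5   11.7]
225 290 [ 458.2 -135.7   19.8]
225 330 [ 458.5 -135.7   30.3]
165 298 [ 449.8 -139.5   14.8]
165 320 [ 450.3 -139.3   21.4]
165 350 [ 450.9 -139.5   28.5]
335 298 [ 473.3 -139.6   14.5]
335 320 [ 472.7 -139.1   21.6]
335 350 [ 472.2 -139.1   29.3]
175 293 [ 451.1 -139.7   12.9]
325 293 [ 472.  -139.7   12.8]
160 400 [ 452.2 -132.6   50.5]
```

>>> jog_arm([
  [[0, 0, 0], [1, 0, 0], 1],
  [[0, 0, 0], [1, 0, 0], 1],
  [[0, 0, 0], [1, 0, 0], 1],
  [[0, 0, 0], [0.5, 0, 0], 1],
  [[0, 0, 0], [0, 0, 0], 1],
])

```text
clock: 7.2
eef_pos: [461.6, -147.2, 26.3]
tool_rot: [-2.382, 1.571, 2.33]
force: [-0.5, -0.7, -0.0]
width: -0.3
```

>>> jog_arm([
  [[0, 0, 0], [0, 2, 0], 1],
  [[0, 0, 0], [0, 2, 0], 1],
  [[0, 0, 0], [0, 1.5, 0], 1],
  [[0, 0, 0], [0, 1.5, 0], 1],
])

```text
clock: 7.7
eef_pos: [467.8, -146.9, 26.2]
tool_rot: [-1.777, 1.569, 2.936]
force: [-2.6, 0.8, -0.7]
width: -0.0
```

>>> jog_arm([
  [[0, 0, 0], [0, 1.5, 0], 1],
  [[0, 0, 0], [0, 1.5, 0], 1],
  [[0, 0, 0], [0, 1.5, 0], 1],
])

```text
clock: 8.07
eef_pos: [473.2, -147.1, 26.3]
tool_rot: [-3.02, 1.571, 1.693]
force: [-3.0, 0.8, 0.7]
width: -0.3
```

The push is clean now, at about 3 N with no vertical force. I'll continue.

>>> jog_arm([
  [[0, 0, 0], [0, 1.5, -0.2], 1],
  [[0, 0, 0], [0, 1.5, -0.2], 1],
  [[0, 0, 0], [0, 1.5, -0.2], 1],
  [[0, 0, 0], [0, 1.5, -0.2], 1],
  [[0, 0, 0], [0, 1.5, -0.2], 1],
  [[0, 0, 0], [0, 1.5, 0], 1],
  [[0, 0, 0], [0, 0, 0], 1],
])

```text
clock: 8.95
eef_pos: [482.5, -146.2, 26.4]
tool_rot: [1.598, 1.57, 0.027]
force: [-1.5, 1.0, 0.8]
width: 0.1
```

```bash
python3 - <<'E'
from h import *
plan([467,-147,33],[1,0,0])
a=grab('wrist','w6.png')['img']; b=grab('top','t6.png')['img'][150:250,270:400]
cv2.imwrite('pics/m6.png',np.hstack([cv2.resize(a,(400,300)),cv2.resize(b,(390,300))])[:,:,::-1])
E
```

```text
t 8.95 tcp [ 482.5 -146.2   26.4] w 0.1 F [-1.5  1.   0.8] 
R [[0.001, 1.0, 0.0], [0.0, 0.0, -1.0], [-1.0, 0.001, -0.0]]
turn deg [ 0.01 -0.   -0.04]
shift after turn [ -6.6 -15.5   0.8]
```

View pics/m6.png

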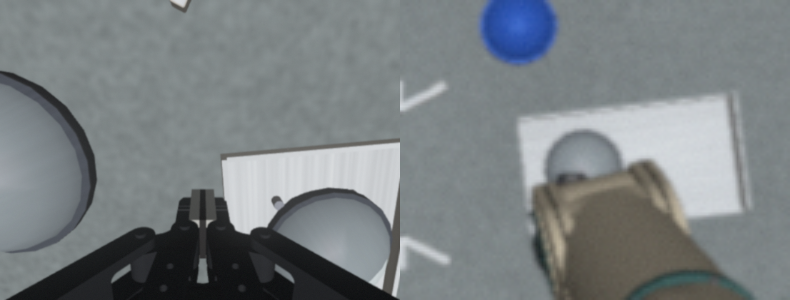

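```bash
python3 - <<'E'
from h import *
d=pickle.load(open('top.pkl','rb')); w=pickle.load(open('wrist.pkl','rb'))
for x,y,z in [(118,117,12),(336,92,30),(350,210,30)]:
    print(world(d,270+x/3-.3,150+y/3-.3,z))
for x,y in [(222,155),(400,140)]: print('w',world(w,x*1.4-.3,y*1.4-.3,8))
E
```

```text
[ 603.2 -103.7   12. ]
[ 620.1 -302.7   30. ]
[ 511.9 -311.4   30. ]
w [ 493.3 -112.4    8. ]
w [ 592.2 -103.6    8. ]
```

The front edge gives a yaw of 95.1° and the lip 94.6°, with the lens still upright in its nest. The carrier's centreline is at about (557,-207). The remaining 5° and the 4 mm sideways can be steered out by pushing on the lip with two fingers along a gentle arc of about 92 mm. I'll retreat and go round behind the lip.

>>> jog_arm([
  [[0, 0, 0], [0, -6, 0], 1],
  [[0, 0, 0], [0, -6, 0], 1],
  [[0, 0, 0], [-15, 0, 0], 1],
  [[0, 0, 0], [-30, 0, 0], 1],
  [[0, 0, 0], [-35, 0, 0], 1],
  [[0, 0, 0], [-24, 0, 0], 0.5],
  [[0, 0, 0], [0, 10, 20], 0],
  [[0, 0, 0], [0, 18, 33], -0.4],
])

```text
clock: 10.05
eef_pos: [498.8, -198.9, 132.3]
tool_rot: [1.44, 1.569, -0.128]
force: [0.9, -0.2, -0.8]
width: 54.0
```

>>> jog_arm([
  [[0, 0, 0], [0, 20, 35], -0.4],
  [[0, 0, 0], [0, 20, 35], -0.4],
  [[0, 0, 0], [0, 18, 33], -0.4],
  [[0, 0, 0], [0, 11, 30], -0.4],
  [[-5, 0, 0], [0, 0, 0], -0.4],
  [[0, 0, 0], [20, 0, 0], -0.4],
  [[0, 0, 0], [30, 0, 0], -0.4],
  [[0, 0, 0], [10, 0, 0], -0.4],
])

```text
clock: 11.05
eef_pos: [565.5, -330.9, 68.0]
tool_rot: [-2.155, 1.566, 2.644]
force: [-0.2, 0.0, 0.2]
width: 59.4
```

```bash
python3 - <<'E'
from h import *
plan([568,-332,34],[.9962,.0872,0])
d=grab('top','t7.png'); w=grab('wrist','w7.png')
a=w['img']; b=d['img'][150:250,270:400]
cv2.imwrite('pics/m7.png',np.hstack([cv2.resize(a,(400,300)),cv2.resize(b,(390,300))])[:,:,::-1])
E
```

```text
t 11.05 tcp [ 565.5 -330.9   68. ] w 59.4 F [-0.2  0.   0.2] 
R [[-0.004, 0.996, 0.087], [0.002, 0.087, -0.996], [-1.0, -0.004, -0.002]]
turn deg [-0.01 -0.14  0.21]
shift after turn [34.   2.4  1.3]
```

View pics/m7.png

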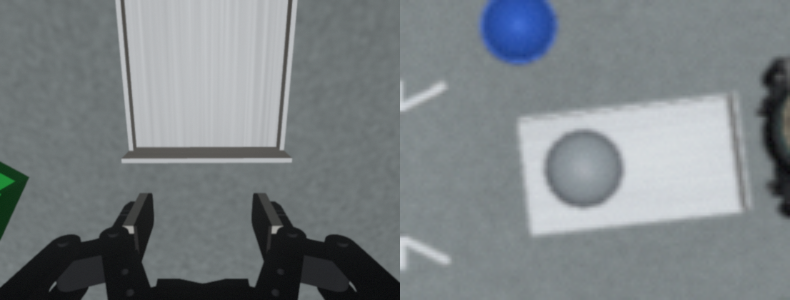

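The wrist view shows the lip level in the picture (row 160, columns 122–291), so the gripper is parallel to it, with the fingers about 2–3 mm off centre. The lens is upright in its nest. I'll go down and approach.

>>> jog_arm([
  [[0, 0, 0], [18, 2.5, 0], -0.4],
  [[0, 0, 0], [14, 0, 0], -0.4],
  [[0, 0, 0], [6, 0, 0], -0.4],
  [[0, 0, 0], [0, 0, -3], -0.4],
  [[0, 0, 0], [0, 0, -3], -0.4],
  [[0, 0, 0], [0, 0, -2], -0.4],
  [[0, 0, 0], [0, 0, -2], -0.4],
])

```text
clock: 12.02
eef_pos: [569.0, -321.9, 32.8]
tool_rot: [1.014, 1.57, -0.47]
force: [0.6, 0.1, -0.4]
width: 60.4
```

>>> jog_arm([
  [[0, 0, 0], [0, 0, -1.5], -0.4],
  [[0, 0, 0], [0, 0, -1.5], -0.4],
  [[0, 0, 0], [0, 0, -1.5], -0.4],
  [[0, 0, 0], [0, 0, -1.5], -0.4],
])

```text
clock: 12.52
eef_pos: [568.1, -317.0, 32.5]
tool_rot: [0.056, 1.57, -1.429]
force: [0.6, -2.4, 0.1]
width: 59.9
```

```bash
python3 - <<'E'
from h import *
plan([552,-230,30],[1,0,0])
E
```

```text
t 12.53 tcp [ 568.1 -317.    32.5] w 59.9 F [ 0.6 -2.4  0.1] 
R [[0.0, 0.996, 0.086], [-0.001, 0.086, -0.996], [-1.0, 0.0, 0.001]]
turn deg [ 4.96  0.07 -0.01]
shift after turn [  2.5 -16.1 -87. ]
```

>>> jog_arm([
  [[0.16, 0, 0], [0, -0.35, -3], -0.4],
  [[0.16, 0, 0], [0, -0.35, -3], -0.4],
  [[0.16, 0, 0], [0, -0.35, -3], -0.4],
  [[0.16, 0, 0], [0, -0.35, -3], -0.4],
  [[0.16, 0, 0], [0, -0.35, -3], -0.4],
  [[0.16, 0, 0], [0, -0.35, -3], -0.4],
  [[0.16, 0, 0], [0, -0.35, -3], -0.4],
  [[0.16, 0, 0], [0, -0.35, -3], -0.4],
])

```text
clock: 13.52
eef_pos: [563.6, -292.3, 32.4]
tool_rot: [0.666, 1.57, -0.84]
force: [0.9, -4.8, 3.0]
width: 60.0
```

>>> jog_arm([
  [[0.16, 0, 0], [0, -0.35, -3], -0.4],
  [[0.16, 0, 0], [0, -0.35, -3], -0.4],
  [[0.16, 0, 0], [0, -0.35, -3], -0.4],
  [[0.16, 0, 0], [0, -0.35, -3], -0.4],
  [[0.16, 0, 0], [0, -0.35, -3], -0.4],
  [[0.16, 0, 0], [0, -0.35, -3], -0.4],
  [[0.16, 0, 0], [0, -0.35, -3], -0.4],
  [[0.16, 0, 0], [0, -0.35, -2], -0.4],
])

```text
clock: 14.52
eef_pos: [559.6, -269.4, 32.4]
tool_rot: [0.889, 1.571, -0.639]
force: [0.4, -5.2, 4.5]
width: 59.5
```

```bash
python3 - <<'E'
from h import *
plan([552,-230,32.5],[1,0,0])
d=grab('top','t8.png'); w=grab('wrist','w8.png')
a=w['img']; b=d['img'][150:250,230:360]
cv2.imwrite('pics/m8.png',np.hstack([cv2.resize(a,(400,300)),cv2.resize(b,(390,300))])[:,:,::-1])
E
```

```text
t 14.53 tcp [ 559.6 -269.4   32.4] w 59.5 F [ 0.4 -5.2  4.5] 
R [[0.0, 0.999, 0.043], [-0.0, 0.043, -0.999], [-1.0, 0.0, 0.0]]
turn deg [ 2.45  0.01 -0.01]
shift after turn [ -0.1  -7.6 -39.4]
```

View pics/m8.png

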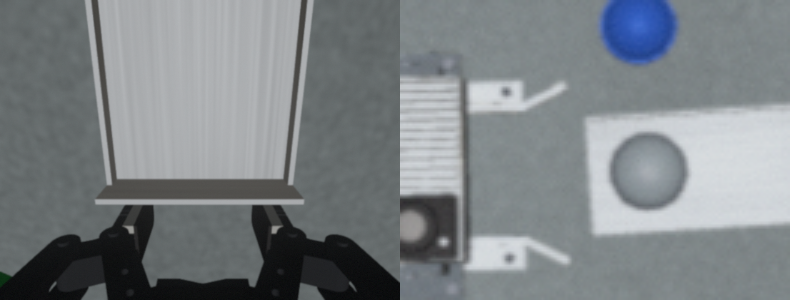

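```bash
python3 - <<'E'
from h import *
d=pickle.load(open('top.pkl','rb'))
for n,x,y,z in [('fa',185,118,10),('fb',193,235,10),('tip a',166,86,12),('tip b',169,262,12),('in a',124,108,12),('in b',126,238,12),('lens',248,171,35),('end a',390,105,12),('end b',390,224,12)]:
    print(n,world(d,230+(x+.5)/3-.5,150+(y+.5)/3-.5,z))
E
```

```text
fa [603.6 -54.4  10. ]
fb [494.7 -59.6  10. ]
tip a [633.7 -37.3  12. ]
tip b [470.2 -36.9  12. ]
in a [613.9   2.2  12. ]
in b [493.    2.3  12. ]
lens [ 551.1 -110.4   35. ]
end a [ 611.6 -244.8   12. ]
end b [ 501.3 -241.1   12. ]
```

The front edge is at (549,-57) with yaw about 2.4° left, and the rail centre is at x≈552.3. The carrier is 3 mm left at the nose, as planned. I'll finish the arc with 13 rows at R≈900.

>>> jog_arm([
  [[0.19, 0, 0], [0, -0.41, -3], -0.4],
  [[0.19, 0, 0], [0, -0.41, -3], -0.4],
  [[0.19, 0, 0], [0, -0.41, -3], -0.4],
  [[0.19, 0, 0], [0, -0.41, -3], -0.4],
  [[0.19, 0, 0], [0, -0.41, -3], -0.4],
  [[0.19, 0, 0], [0, -0.41, -3], -0.4],
  [[0.19, 0, 0], [0, -0.41, -3], -0.4],
])

```text
clock: 15.5
eef_pos: [555.8, -248.4, 32.3]
tool_rot: [-1.985, 1.571, 2.747]
force: [-0.6, -3.9, 3.4]
width: 59.6
```

>>> jog_arm([
  [[0.19, 0, 0], [0, -0.41, -3], -0.4],
  [[0.19, 0, 0], [0, -0.41, -3], -0.4],
  [[0.19, 0, 0], [0, -0.41, -3], -0.4],
  [[0.19, 0, 0], [0, -0.41, -3], -0.4],
  [[0.19, 0, 0], [0, -0.41, -3], -0.4],
  [[0.19, 0, 0], [0, -0.41, -2], -0.4],
])

```text
clock: 16.25
eef_pos: [553.2, -231.3, 32.3]
tool_rot: [-2.747, 1.571, 1.965]
force: [0.8, -3.7, 3.0]
width: 59.8
```

```bash
python3 - <<'E'
from h import *
plan([552.3,-56,32.5],[1,0,0])
d=grab('top','t9.png')
b=d['img'][150:250,220:340]
cv2.imwrite('pics/m9.png',cv2.resize(b,None,fx=6,fy=6,interpolation=cv2.INTER_CUBIC)[:,:,::-1])
E
```

```text
t 16.25 tcp [ 553.2 -231.3   32.3] w 59.8 F [ 0.8 -3.7  3. ] 
R [[-0.0, 1.0, -0.0], [0.0, -0.0, -1.0], [-1.0, -0.0, -0.0]]
turn deg [-0.02 -0.01  0.  ]
shift after turn [  -0.2   -0.9 -175.3]
```

View pics/m9.png

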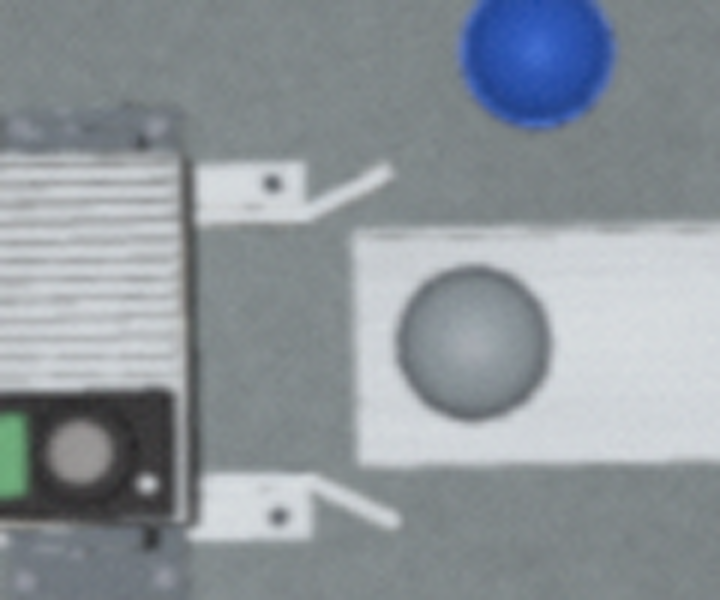

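The carrier is now square to the rails: front corners at (354,232) and (359,466), midpoint 349, against rail inner faces at about 219 and 477, midpoint 348. I'll push straight in.

>>> jog_arm([
  [[0, 0, 0], [0, 0, -3], -0.4],
  [[0, 0, 0], [0, 0, -3], -0.4],
  [[0, 0, 0], [0, 0, -3], -0.4],
  [[0, 0, 0], [0, 0, -3], -0.4],
  [[0, 0, 0], [0, 0, -3], -0.4],
  [[0, 0, 0], [0, 0, -3], -0.4],
  [[0, 0, 0], [0, 0, -3], -0.4],
  [[0, 0, 0], [0, 0, -3], -0.4],
])

```text
clock: 17.3
eef_pos: [553.3, -207.3, 32.3]
tool_rot: [-2.745, 1.571, 1.967]
force: [-0.5, -3.9, 1.1]
width: 59.8
```

>>> jog_arm([
  [[0, 0, 0], [0, 0, -3], -0.4],
  [[0, 0, 0], [0, 0, -3], -0.4],
  [[0, 0, 0], [0, 0, -3], -0.4],
  [[0, 0, 0], [0, 0, -3], -0.4],
  [[0, 0, 0], [0, 0, -3], -0.4],
  [[0, 0, 0], [0, 0, -3], -0.4],
  [[0, 0, 0], [0, 0, -3], -0.4],
  [[0, 0, 0], [0, 0, -3], -0.4],
])

```text
clock: 18.3
eef_pos: [553.3, -183.4, 32.3]
tool_rot: [-2.534, 1.571, 2.178]
force: [-0.1, -3.0, 1.3]
width: 59.8
```

```bash
python3 - <<'E'
from h import *
plan([552.3,-56,32.5],[1,0,0])
w=grab('wrist','w10.png'); g=w['img'].min(2)
for v in (60,110,160,210,240):   # bright carrier floor/flange edges along rows
    b=np.where(g[v]>150)[0]; print(v,b.min() if len(b) else None,b.max() if len(b) else None, b[np.where(np.diff(b)>8)[0]][:6])
for u,v in [(280,60),(280,150),(280,220)]: print(world(w,u,v))
E
```

```text
t 18.3 tcp [ 553.3 -183.4   32.3] w 59.8 F [-0.1 -3.   1.3] 
R [[-0.0, 1.0, -0.0], [0.0, -0.0, -1.0], [-1.0, -0.0, -0.0]]
turn deg [-0.02 -0.01  0.01]
shift after turn [  -0.2   -1.  -127.4]
60 126 431 [133 414]
110 132 426 [138 409]
160 138 420 [144 404]
210 144 414 [150 399]
240 148 411 [153 396]
[552.  -90.3   2.4]
[ 551.9 -124.3    3.6]
[ 551.8 -154.5    3.2]
```

>>> jog_arm([
  [[0, 0, 0], [0, 0, -3.5], -0.4],
  [[0, 0, 0], [0, 0, -3.5], -0.4],
  [[0, 0, 0], [0, 0, -3.5], -0.4],
  [[0, 0, 0], [0, 0, -3.5], -0.4],
  [[0, 0, 0], [0, 0, -3.5], -0.4],
  [[0, 0, 0], [0, 0, -3.5], -0.4],
  [[0, 0, 0], [0, 0, -3.5], -0.4],
  [[0, 0, 0], [0, 0, -3.5], -0.4],
])

```text
clock: 19.35
eef_pos: [553.3, -155.3, 32.3]
tool_rot: [-2.376, 1.571, 2.336]
force: [0.1, -1.9, 0.6]
width: 59.9
```

>>> jog_arm([
  [[0, 0, 0], [0, 0, -3.5], -0.4],
  [[0, 0, 0], [0, 0, -3.5], -0.4],
  [[0, 0, 0], [0, 0, -3.5], -0.4],
  [[0, 0, 0], [0, 0, -3.5], -0.4],
  [[0, 0, 0], [0, 0, -3.5], -0.4],
  [[0, 0, 0], [0, 0, -3.5], -0.4],
  [[0, 0, 0], [0, 0, -3.5], -0.4],
  [[0, 0, 0], [0, 0, -3.5], -0.4],
])

```text
clock: 20.35
eef_pos: [553.3, -127.3, 32.3]
tool_rot: [-2.459, 1.571, 2.253]
force: [0.0, -1.3, -1.8]
width: 59.9
```

>>> jog_arm([
  [[0, 0, 0], [0, 0, -3.5], -0.4],
  [[0, 0, 0], [0, 0, -3.5], -0.4],
  [[0, 0, 0], [0, 0, -3.5], -0.4],
  [[0, 0, 0], [0, 0, -3.5], -0.4],
  [[0, 0, 0], [0, 0, -3.5], -0.4],
  [[0, 0, 0], [0, 0, -3.5], -0.4],
  [[0, 0, 0], [0, 0, -3.5], -0.4],
  [[0, 0, 0], [0, 0, -3.5], -0.4],
])

```text
clock: 21.35
eef_pos: [553.3, -99.4, 32.3]
tool_rot: [2.901, 1.571, 1.33]
force: [0.1, -2.3, -1.4]
width: 59.6
```

>>> jog_arm([
  [[0, 0, 0], [0, 0, -3], -0.4],
  [[0, 0, 0], [0, 0, -3], -0.4],
  [[0, 0, 0], [0, 0, -3], -0.4],
  [[0, 0, 0], [0, 0, -3], -0.4],
  [[0, 0, 0], [0, 0, -3], -0.4],
  [[0, 0, 0], [0, 0, -3], -0.4],
  [[0, 0, 0], [0, 0, -3], -0.4],
  [[0, 0, 0], [0, 0, -3], -0.4],
])

```text
clock: 22.35
eef_pos: [553.3, -75.4, 32.3]
tool_rot: [0.755, 1.571, -0.816]
force: [0.5, -2.9, -1.4]
width: 60.1
```

>>> jog_arm([
  [[0, 0, 0], [0, 0, -2], -0.4],
  [[0, 0, 0], [0, 0, -2], -0.4],
  [[0, 0, 0], [0, 0, -2], -0.4],
  [[0, 0, 0], [0, 0, -2], -0.4],
  [[0, 0, 0], [0, 0, -2], -0.4],
  [[0, 0, 0], [0, 0, -1.5], -0.4],
  [[0, 0, 0], [0, 0, -1.5], -0.4],
])

```text
clock: 23.22
eef_pos: [553.4, -62.5, 32.3]
tool_rot: [1.103, 1.571, -0.468]
force: [0.5, -2.7, -1.4]
width: 59.9
```

>>> jog_arm([
  [[0, 0, 0], [0, 0, -1], -0.4],
  [[0, 0, 0], [0, 0, -1], -0.4],
  [[0, 0, 0], [0, 0, -1], -0.4],
  [[0, 0, 0], [0, 0, -1], -0.4],
])

```text
clock: 23.72
eef_pos: [553.4, -58.6, 32.3]
tool_rot: [1.024, 1.571, -0.547]
force: [1.1, -2.2, -0.4]
width: 59.8
```

>>> jog_arm([
  [[0, 0, 0], [0, 0, -1], -0.4],
  [[0, 0, 0], [0, 0, -1], -0.4],
  [[0, 0, 0], [0, 0, -1], -0.4],
])

```text
clock: 24.1
eef_pos: [553.3, -55.6, 32.3]
tool_rot: [-1.752, 1.571, 2.96]
force: [-0.6, -2.0, -1.8]
width: 59.6
```

>>> jog_arm([
  [[0, 0, 0], [0, 0, -1], -0.4],
  [[0, 0, 0], [0, 0, -0.5], -0.4],
])

```text
clock: 24.35
eef_pos: [553.4, -54.0, 32.3]
tool_rot: [2.321, 1.571, 0.75]
force: [0.0, -2.3, -0.9]
width: 60.1
```

>>> jog_arm([
  [[0, 0, 0], [0, 0, -0.7], -0.4],
  [[0, 0, 0], [0, 0, -0.7], -0.4],
  [[0, 0, 0], [0, 0, -0.7], -0.4],
])

```text
clock: 24.72
eef_pos: [553.4, -53.8, 32.4]
tool_rot: [-0.045, 1.569, -1.617]
force: [0.6, -6.9, -0.9]
width: 59.6
```

```bash
python3 - <<'E'
from h import *
plan([552.3,-52,32.5],[1,0,0])
w=grab('wrist','w11.png'); g=w['img'].min(2); d=grab('top','t11.png')
# lip top edge row in the wrist picture along columns, and its world place
for u in (200,280,360):
    for v in range(225,320,6): print(u,v,g[v,u],world(w,u,v))
    print()
E
```

```text
t 24.73 tcp [553.4 -53.8  32.4] w 59.6 F [ 0.6 -6.9 -0.9] 
R [[-0.0, 1.0, -0.001], [-0.002, -0.001, -1.0], [-1.0, -0.0, 0.002]]
turn deg [-0.06  0.12  0.01]
shift after turn [-0.1 -1.1 -1.8]
200 225 166 [516.9 -27.5   2.8]
200 231 166 [516.8 -30.2   2.9]
200 237 166 [516.5 -33.1   2.6]
200 243 167 [516.1 -36.3   1.8]
200 249 162 [516.3 -38.6   3.3]
200 255 76 [517.4 -39.1   8.7]
200 261 74 [518.5 -39.6  13.6]
200 267 73 [520.2 -38.7  21.2]
200 273 74 [521.1 -39.4  25.1]
200 279 121 [522.4 -38.8  31.2]
200 285 154 [522.1 -41.7  30.4]
200 291 27 [523.  -41.9  34.5]
200 297 28 [523.5 -42.7  37.4]
200 303 26 [523.4 -45.1  37.3]
200 309 23 [523.4 -47.2  38.1]
200 315 23 [523.6 -48.7  39.6]

280 225 169 [551.9 -27.6   2.3]
280 231 166 [551.9 -30.    3.4]
280 237 167 [551.9 -33.    2.9]
280 243 166 [551.9 -35.8   3. ]
280 249 162 [551.9 -38.7   3.1]
280 255 78 [551.9 -39.2   8.6]
280 261 77 [552.  -39.8  13.3]
280 267 74 [552.  -38.8  21.1]
280 273 75 [552.1 -38.9  26. ]
280 279 131 [552.1 -39.4  29.9]
280 285 158 [552.1 -42.   29.9]
280 291 102 [ 5.517e+02 -6.150e+01 -1.000e-01]
280 297 104 [ 5.517e+02 -6.450e+01  3.000e-01]
280 303 102 [551.7 -68.6  -1.1]
280 309 98 [ 5.517e+02 -7.100e+01  4.000e-01]
280 315 96 [ 5.517e+02 -7.440e+01  3.000e-01]

360 225 160 [586.8 -27.5   2.8]
360 231 160 [587.  -30.2   3. ]
360 237 160 [587.  -32.8   3.5]
360 243 159 [587.2 -35.6   3.7]
360 249 154 [587.3 -38.4   3.9]
360 255 77 [586.2 -38.7   9.6]
360 261 75 [585.1 -39.   15.1]
360 267 74 [583.8 -38.6  21.4]
360 273 73 [583.  -39.3  25.4]
360 279 133 [581.9 -39.1  30.7]
360 285 154 [582.  -41.4  31. ]
360 291 29 [583.4 -47.   25.7]
360 297 25 [583.2 -48.7  27.3]
360 303 27 [583.3 -51.1  27.7]
360 309 27 [583.5 -53.9  27.5]
360 315 24 [583.2 -55.3  29.5]
```

>>> jog_arm([
  [[0, 0, 0], [0, 0, -1.5], -0.4],
  [[0, 0, 0], [0, 0, -0.5], -0.4],
  [[0, 0, 0], [0, 0, 0], -0.4],
])

```text
clock: 25.2
eef_pos: [553.4, -53.7, 32.4]
tool_rot: [-0.052, 1.566, -1.624]
force: [0.8, -10.3, -1.7]
width: 59.8
```

The force rises to 10 N with no further motion, so the carrier is home against the stop. I'll back off, rise and go over the button with the fingers shut.

>>> jog_arm([
  [[0, 0, 0], [0, 0, 4], -0.4],
  [[0, 0, 0], [0, 0, 8], -0.4],
  [[0, 0, 0], [0, 0, 15], -0.4],
  [[0, 0, 0], [-20, 0, 10], -0.4],
  [[0, 0, 0], [-40, 0, 0], -0.4],
  [[0, 0, 0], [-45, 0, 0], 0.4],
  [[0, 0, 0], [-45, 0, 0], 1],
  [[0, 0, 0], [-30, 0, 0], 1],
])

```text
clock: 26.2
eef_pos: [553.8, -87.8, 214.6]
tool_rot: [1.527, 1.568, -0.045]
force: [0.4, -0.5, -0.6]
width: 5.0
```

```bash
python3 - <<'E'
from h import *
d=grab('top','t12.png')
print('btn',world(d,220+80.5/6-.5,150+452.5/6-.5,133))
e=pickle.load(open('top.pkl','rb'))
hsv=d['img'].astype(int)
# grey disc centroid near button
s=d['img'][210:242,218:250].astype(int); m=(s.min(2)>95)&(s.max(2)-s.min(2)<40)
n,l,st,c=cv2.connectedComponentsWithStats(m.astype(np.uint8)); 
for i in range(1,n): 
    if 30<st[i,4]<300: print(st[i],c[i]+[218,210],world(d,c[i][0]+218,c[i][1]+210,133))
plan([502,95,190],[1,0,0])
E
```

```text
btn [501.6  95.5 133. ]
[  0   0  32  32 214] [235.57943925 215.50934579] [525.1  88.6 133. ]
[10 10 11 11 88] [233.01136364 224.94318182] [501.5  95.3 133. ]
[  0  26  25   6 119] [229.23529412 239.08403361] [466.2 105.2 133. ]
t 26.25 tcp [555.7 -87.8 217.8] w 0.3 F [ 0.8 -0.5  1.9] 
R [[0.008, 1.0, -0.001], [-0.001, -0.001, -1.0], [-1.0, 0.008, 0.001]]
turn deg [-0.06  0.05 -0.45]
shift after turn [  27.8  -53.7 -182.8]
```

>>> jog_arm([
  [[0, 0, 0], [0, -8, -30], 1],
  [[0, 0, 0], [0, -10, -35], 1],
  [[0, 0, 0], [0, -10, -35], 1],
  [[0, 0, 0], [0, -10, -35], 1],
  [[0, 0, 0], [0, -10, -30], 1],
  [[0, 0, 0], [0, -4, -18], 1],
  [[0, 0, 0], [0, 0, 0], 1],
])

```text
clock: 27.12
eef_pos: [501.5, 96.7, 212.4]
tool_rot: [2.443, 1.57, 0.874]
force: [0.6, 0.3, 0.7]
width: 0.5
```

```bash
python3 - <<'E'
from h import *
plan([501.5,95.3,165],[1,0,0])
w=grab('wrist','w13.png')
cv2.imwrite('pics/w13.png',w['img'][100:400,80:480,::-1])
E
```

```text
t 27.12 tcp [501.5  96.7 212.4] w 0.5 F [0.6 0.3 0.7] 
R [[0.0, 1.0, 0.002], [0.0, 0.002, -1.0], [-1.0, 0.0, -0.0]]
turn deg [ 0.1  -0.02 -0.01]
shift after turn [47.4  0.   1.4]
```

View pics/w13.png

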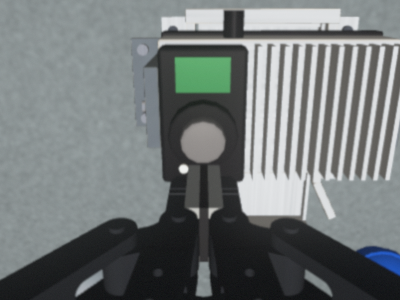

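The button is at crop (203,142), laterally in line with the shut fingers at column 204. I'll check its position along y from this view.

```bash
python3 - <<'E'
from h import *
w=pickle.load(open('wrist.pkl','rb')); print(world(w,283,242,133),world(w,283,242),world(w,283,222),world(w,283,262))
E
```

```text
[501.3  95.3 133. ] [501.3  95.1 132.5] [501.2 107.4 131.8] [501.3  78.1 124. ]
```

>>> jog_arm([
  [[0, 0, 0], [15, 0, 1], 1],
  [[0, 0, 0], [15, 0, 0], 1],
  [[0, 0, 0], [10, 0, 0], 1],
  [[0, 0, 0], [5, 0, 0], 1],
  [[0, 0, 0], [0, 0, 0], 1],
])

```text
clock: 27.8
eef_pos: [501.2, 95.0, 166.9]
tool_rot: [-1.464, 1.57, -3.035]
force: [-0.7, 0.5, 0.7]
width: 0.0
```

>>> jog_arm([
  [[0, 0, 0], [2, 0, 0], 1],
  [[0, 0, 0], [2, 0, 0], 1],
  [[0, 0, 0], [2, 0, 0], 1],
  [[0, 0, 0], [1, 0, 0], 1],
  [[0, 0, 0], [1, 0, 0], 1],
  [[0, 0, 0], [1, 0, 0], 1],
  [[0, 0, 0], [0, 0, 0], 1],
])

```text
clock: 28.68
eef_pos: [501.4, 95.0, 158.3]
tool_rot: [-1.184, 1.571, -2.755]
force: [-0.1, 0.5, 0.0]
width: -0.0
```

>>> jog_arm([
  [[0, 0, 0], [1, 0, 0], 1],
  [[0, 0, 0], [1, 0, 0], 1],
  [[0, 0, 0], [1, 0, 0], 1],
  [[0, 0, 0], [0, 0, 0], 1],
])

```text
clock: 29.18
eef_pos: [501.5, 95.0, 155.4]
tool_rot: [1.65, 1.571, 0.079]
force: [-0.8, 0.2, 2.5]
width: -0.2
```

>>> jog_arm([
  [[0, 0, 0], [1, 0, 0], 1],
  [[0, 0, 0], [1, 0, 0], 1],
  [[0, 0, 0], [1, 0, 0], 1],
  [[0, 0, 0], [0, 0, 0], 1],
])

```text
clock: 29.68
eef_pos: [501.5, 95.0, 153.0]
tool_rot: [1.169, 1.57, -0.402]
force: [-2.2, -0.2, 10.3]
width: -0.1
```

>>> jog_arm([
  [[0, 0, 0], [1, 0, 0], 1],
  [[0, 0, 0], [1, 0, 0], 1],
  [[0, 0, 0], [0, 0, 0], 1],
])

```text
clock: 30.05
eef_pos: [501.6, 95.1, 152.7]
tool_rot: [1.069, 1.569, -0.502]
force: [-5.2, -1.7, 27.5]
width: 0.5
```

The button has bottomed out: 27 N and only 0.3 mm of motion. I'll release it, retreat and check.

>>> jog_arm([
  [[0, 0, 0], [-3, 0, 0], 1],
  [[0, 0, 0], [-5, 0, 0], 1],
  [[0, 0, 0], [-15, 0, 0], 1],
  [[0, 0, 0], [-30, 0, 0], 1],
  [[0, 0, 0], [-40, 0, 0], 1],
  [[0, 0, 0], [0, -10, 30], 1],
  [[0, 0, 0], [0, -20, 35], 1],
  [[0, 0, 0], [0, 0, 0], 1],
])

```text
clock: 31.05
eef_pos: [469.8, 26.9, 243.6]
tool_rot: [-0.678, 1.568, -2.254]
force: [0.9, 0.5, -0.2]
width: -0.1
```

```bash
python3 - <<'E'
from h import *
plan([501.5,95.3,250])
d=grab('top','t14.png'); s=grab('side','s14.png')
a=d['img'][60:320,60:480]; b=s['img'][100:400,120:440]
cv2.imwrite('pics/m14.png',np.hstack([cv2.resize(a,(480,297)),cv2.resize(b,(317,297))])[:,:,::-1])
E
```

```text
t 31.05 tcp [469.8  26.9 243.6] w -0.1 F [ 0.9  0.5 -0.2] 
R [[-0.002, 1.0, -0.005], [-0.002, -0.005, -1.0], [-1.0, -0.002, 0.002]]
shift after turn [ -6.6  31.3 -68.5]
```

No more pictures can be viewed, so I'll do the final checks numerically: the lip position, and whether the bystanders moved between the first and last top views.

```bash
python3 - <<'E'
from h import *
d=pickle.load(open('top.pkl','rb')); a=cv2.imread('pics/top0.png'); b=cv2.imread('pics/t14.png')
for n,(u0,u1,v0,v1) in dict(can=(70,125,245,285),driver=(230,310,118,140),bezel=(108,150,180,220),jar=(435,462,180,204),blue=(294,326,142,174),big=(294,336,250,290),green=(362,436,246,336)).items():
    print(n,cv2.absdiff(a,b)[v0:v1,u0:u1].max(2).mean().round(1))
H,W=d['range_z'].shape; P=[]
for v in range(165,225):
    for u in range(265,305):
        if d['range_z'][v,u]>0:
            p=world(d,u,v)
            if 24<p[2]<36 and 490<p[0]<615: P.append(p)
P=np.array(P); print(len(P)); 
if len(P):
    for lo in range(490,615,20):
        q=P[(P[:,0]>=lo)&(P[:,0]<lo+20)]
        if len(q): print(lo,len(q),np.median(q,0).round(1))
E
```

```text
can 2.6
driver 2.8
bezel 2.9
jar 2.9
blue 2.8
big 2.7
green 2.6
42
490 2 [506.8 -40.4  28. ]
510 8 [520.5 -40.7  28.3]
530 7 [541.  -41.1  31.7]
550 7 [560.2 -41.5  28.4]
570 11 [579.2 -39.3  28.7]
590 7 [599.1 -39.5  28. ]
```

```bash
python3 - <<'E'
from h import *
s=read_state(); print(s['clock'],s['eef_pos'],s['force'],np.abs(s['qd']).max()); print(finish_job())
E
```

```text
31.15 [471.76837715  30.09406592 243.8303975 ] [ 0.5444849   0.10060413 -0.55363269] 0.02215400223627659
the job is handed in; nothing more can be done
None
```

The carrier is home against the end stop, the start button was pressed all the way down afterwards, and the job is handed in at 31 s of the 72 s. `finish_job()` gave no verdict.

**What I did:** I squared the carrier with a side push near its front. I then pushed it by its lip with two fingers, along a gentle arc and straight between the rails to the stop. Last, I pressed start with shut fingers and retreated above the lamp.

**Last checks:**
- **Carrier home:** the last push rose from about 2 N to 10 N with no further motion. After I backed off, the lip was still in place (y about -41 mm, square to the rails).
- **Start button:** it met a hard stop at 27 N after about 3–4 mm of motion from first felt contact. That is more force than the 5 N it needs, but below the 40 N limit. I had no reading of the button's travel itself.
- **Other things on the bench:** the can, screwdriver, bezel ring, jar and look-alikes show no change between the first and last top views. The robot is clear, with wrist force about 0.

**What went less well or was not checked:**
- **Rough first contact:** the first side push rode on the flange's top edge, at about 18 N sideways and 25 N downward, for under a second. I backed off and lowered the fingers, and it then pushed cleanly at about 3 N. The lens stood in its nest in the later pictures.
- **Lens under the lamp:** I could not see it at the end, because the lamp covers it and the 12-picture limit was reached.

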